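Fill the tin of levelling feet: six round one

TASK

The round biscuit tin holds five levelling feet, and two places are still empty: the middle one and one in the ring. Find the two loose feet of the same size among the things on the table and stand one in each empty place, either way round, lowering them to the tin's floor rather than dropping them, so that the tin is packed six round one with all seven standing upright and flat on its floor.

Things in the scene. Friction and masses are not known exactly. Their poses are not given: they have to be found in the camera images.
- foot_a: loose on the table, upright: a levelling foot: round black rubber base 50 mm across (bevelled below, 15 mm high in the middle), a steel hex nut 19 mm across on it, and from it an upright steel stud 12 mm across whose top is 75 mm above the underside; about 0.16 kg, origin at the centre of the underside, z up along the stud.
- foot_b: the second loose foot, identical to foot_a, also upright on the table. Other loose parts stand 70 mm or more away, stud to stud. The look-alikes (not listed) have a 35 mm base and are 45 mm tall, or a 72 mm base and are 95 mm tall; nothing else within 0.14 m is taller than 95 mm.
- place_mid (a point): the empty middle place of the tin: point on the tin's floor at its centre, 3 mm above the table. The tin is a fixed open round bare-metal biscuit tin, 176 mm across outside, 170 mm inside, walls 3 mm thick, rim 40 mm above the table. x points to the empty place in the ring, z up.
- place_ring (a point): the empty place of the ring: point on the tin's floor, 56 mm from place_mid, same axes as place_mid. Seven places, 56 mm apart: one in the middle and six round it every 60 degrees.
- packed_1: already in the tin, a foot identical to foot_a, upright and loose on the tin's floor in the ring place 60 degrees anticlockwise (from above) from the empty one; it can shift a few mm.
- packed_2: already in the tin, a foot identical to foot_a, upright and loose on the tin's floor in the ring place 120 degrees anticlockwise (from above) from the empty one; it can shift a few mm.
- packed_3: already in the tin, a foot identical to foot_a, upright and loose on the tin's floor in the ring place 180 degrees anticlockwise (from above) from the empty one; it can shift a few mm.
- packed_4: already in the tin, a foot identical to foot_a, upright and loose on the tin's floor in the ring place 240 degrees anticlockwise (from above) from the empty one; it can shift a few mm.
- packed_5: already in the tin, a foot identical to foot_a, upright and loose on the tin's floor in the ring place 300 degrees anticlockwise (from above) from the empty one; it can shift a few mm.
There are look-alikes about, which are no part of the job. What is shaped like the foot_b but red is not meant. What is shaped like the packed_2 but blue is not meant.

How it is judged:
By the outcome, as a careful person would: the job done as asked, in the order asked, and still so for the second after the job is handed in, with the robot touching nothing.
It also fails if it takes over 61 s, if anything falls off the work surface, if the arm or the gripper's body presses on something with over 40 N, if the wrist force passes 120 N, or if a joint passes its speed limit or range.

ROBOT

A 6-joint arm with a two-finger parallel gripper is mounted at the origin on the work surface. World frame = base frame: x ahead of the robot, y to its left, z up, the work surface at z = 0. Lengths are in m, angles in rad, forces in N, time in s.
With the tool pointing down it reaches from about 0.3 to 0.875 m from the base axis. Payload 6.4 kg.
Tool frame: the origin (TCP) lies at the very end of the fingers, on their centre line; the grasp point (between the pads) lies behind it (manip.tcp_to_grasp is the y of the grasp point in the tool frame, in m); y points along the fingers, z is the direction in which the jaws open and shut, and the axes are right-handed (so a half turn about y gives the same grasp; the last joint's range is limited). The gripper opens to 85 mm and grips with 20 to 120 N. Pads are 22 mm wide; open, the fingers measure 114 mm over their backs; the gripper's body (76 mm by 85 mm) begins 54 mm behind the grasp point. The pads swing forward as they close: fully open they stand 13 mm farther back than shut.
Start: joints at [1.126, 0.181, 1.607, -0, 1.354, -0.206], TCP at [0.136, 0.559, 0.231] pointing down, gripper open.
Joint ranges: [-2.99, 2.99], [-0.89, 2.07], [0.3, 2.58], [-1.14, 4.28], [0, 2.63], [-3.12, 3.12]. Speed limits (rad/s): [2.57, 2.57, 3.01, 3.14, 3.14, 3.14].

INTERFACE

Orientations are given as a rotation vector (axis times angle).
In Python, from plant import manip gives the robot as it stands.
- The arm moves only by the tool arm_command, never from a script. Its argument "steps" is a list of rows, each a list of 4 numbers: the shift along the tool's x, y, z in cm, then the turn about the tool's y in rad. In form: [[dx, dy, dz, turn], ...]. A call has 1 to 8 rows; each row shifts and turns the commanded pose from where the row before left it, along the tool's axes as they then stand; what a row does not reach is not made up. A row lasts 1/10 s, in which the tool goes at most 50 mm and 8.59 degrees, less where a joint would pass 70% of its speed; a pose out of reach is approached as far as the arm can. A call is refused whole if a number of a shift passes 5 or a number of a turn 0.15, either way. A call with a gripper value outside its range is refused whole. "hand" is the finger opening in cm, from 0 to 8.54, set as the call begins (left out, the last holds). The fingers move at their own pace and stop on an object; "newtons" is the grip in N (left out, the last holds). Time passes only in rows, so rows that do not move let the fingers close. It gives the time, the measured TCP pose, the force and the opening at its end, in the units of the state.
- manip.sense(): the state, without advancing time (a new reading comes with each control period).
- manip.get_image(name): name is "side" or "top" or "wrist"; returns (picture, depth): 400x640x3 uint8, red, green, blue; 400x640 float32, m along the optical axis (not along the pixel's ray), 0 where there is no reading.
- manip.calibration(name): a dict with "camera_matrix" (3x3 intrinsics, pixels), "world_to_cam" (4x4, takes a point from world to camera coordinates). Camera axes: x right, y down, z forward; pixel columns grow to the right and rows downward; lengths in m; the calibration is good to about 2 mm. The wrist camera is an equidistant fisheye: a pixel r from the principal point sees the ray r / f radians off the axis. A picture is of the moment at which its call begins: read the wrist's pose just before it. calibration takes no time and is no camera call; for the wrist camera it gives the pose at the moment of the call.
- manip.hand_in(): hands the job in, once; it reports no verdict.
The state is a dict: "clock": time; "qpos": joint angles; "dq": joint speeds; "joint_efforts": joint torques, N m; "tcp_pos": TCP position; "eef_rot": TCP orientation; "ft_force": force on the tool from outside, world axes, zero at the start; "wrist_torque": the same for the moment, N m; "opening": finger opening in m.
Only numpy, scipy, OpenCV 4.12 (cv2) and the standard library are available. Lean on these libraries where they do the work, as an engineer would, in place of code of your own. Each camera call takes 0.05 s, during which the arm holds its last target. There are 200 camera calls.

## Working session

There is one attempt and no reset: what is moved stays moved. The work goes in short steps, Python scripts to look and compute and a tool call to move; the robot and the scene stay as the last step left them, time stands still between calls to the robot, and variables do not carry over. Pictures are saved under pics/ and viewed, about 8 in all and at most 12, crops included, and the job is handed in when it is done.

Besides the shell and the picture viewer there is one more tool, called by a JSON object that holds its "fn" and its "kwargs", one argument or row to a line. arm_command: Moves the arm, as the interface text tells. Its arguments: {"type":"object","properties":{"steps":{"type":"array"},"hand":{"type":"number"},"newtons":{"type":"number"}},"required":["steps"]}

```bash
mkdir -p pics; ls; python3 - <<'E'
from plant import manip
import cv2,numpy as np
np.set_printoptions(precision=4,suppress=True)
for n in("top","side"):
    p,d=manip.get_image(n); cv2.imwrite(f"pics/{n}0.png",p[:,:,::-1]); np.savez(f"{n}0.npz",p=p,d=d)
    c=manip.calibration(n); print(n,c)
s=manip.sense(); print(s); print(manip.tcp_to_grasp)
E
```

```text
pics
top {'camera_matrix': array([[382.5612,   0.    , 322.9033],
       [  0.    , 382.5612, 198.812 ],
       [  0.    ,   0.    ,   1.    ]]), 'world_to_cam': array([[ 0.0294, -0.9995, -0.0106, -0.0092],
       [-0.9971, -0.0286, -0.0702,  0.5852],
       [ 0.0699,  0.0126, -0.9975,  0.9191],
       [ 0.    ,  0.    ,  0.    ,  1.    ]])}
side {'camera_matrix': array([[380.7222,   0.    , 324.1515],
       [  0.    , 380.7222, 203.9069],
       [  0.    ,   0.    ,   1.    ]]), 'world_to_cam': array([[ 0.9727, -0.2319,  0.0029, -0.5828],
       [-0.1563, -0.6646, -0.7306,  0.1258],
       [ 0.1714,  0.7103, -0.6827,  0.9004],
       [ 0.    ,  0.    ,  0.    ,  1.    ]])}
{'clock': 0.1, 'qpos': array([ 1.1257,  0.1815,  1.6079,  0.    ,  1.3538, -0.2063]), 'dq': array([ 0.0001, -0.0017, -0.002 ,  0.0019, -0.0011, -0.0006]), 'joint_efforts': array([  0.0007, -44.5878, -35.2242,  -0.0005,   0.0041,  -0.    ]), 'tcp_pos': array([0.1358, 0.5582, 0.2305]), 'eef_rot': array([-1.5641,  0.1879, -0.1871]), 'ft_force': array([-0.2302, -0.2901, -0.1692]), 'wrist_torque': array([-0.0424, -0.0229, -0.0003]), 'opening': 0.0856498213136104}
-0.0187
```

View pics/top0.png

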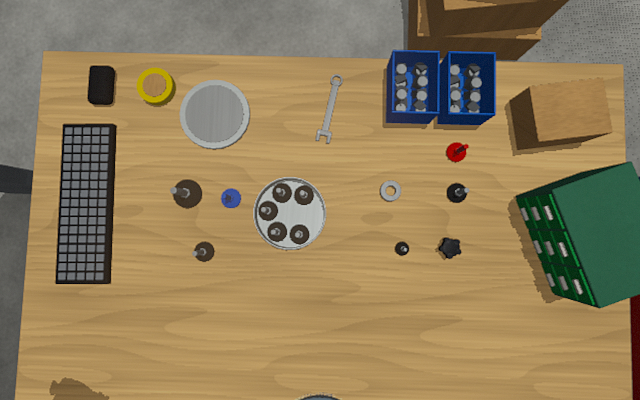

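The top view shows the tin at about (289,213), its free ring place to the right, and 50 mm candidates at (203,251) and (457,193). I'll measure these.

```bash
cat > h.py <<'E'
import numpy as np,cv2
from plant import manip
np.set_printoptions(precision=4,suppress=True)
def world(n,d,c=None):
    c=c or manip.calibration(n); K=c["camera_matrix"];T=np.linalg.inv(c["world_to_cam"])
    v,u=np.mgrid[:d.shape[0],:d.shape[1]]
    P=np.stack([(u-K[0,2])/K[0,0]*d,(v-K[1,2])/K[1,1]*d,d],-1)
    return P@T[:3,:3].T+T[:3,3]
def circ(Q):
    A=np.c_[2*Q,np.ones(len(Q))];s=np.linalg.lstsq(A,(Q**2).sum(1),rcond=None)[0]
    return s[:2],np.sqrt(s[2]+s[:2]@s[:2])
E
python3 - <<'E'
from h import *
a=np.load("top0.npz");p,d=a["p"],a["d"];W=world("top",d)
print("table z",W[300,150:500:80,2])
def stud(u,v,r=16):
    w=W[v-r:v+r,u-r:u+r].reshape(-1,3); z=w[:,2]
    t=w[z>z.max()-.006]; m=w[(z>.006)&(z<.02)]
    print((u,v),"top",z.max(),t.mean(0),len(t),"base",np.median(m,0),np.ptp(m,0)[:2], circ_rect(m))
def circ_rect(m):
    (c,r)=cv2.minEnclosingCircle((m[:,:2]*1000).astype(np.float32)); return c,r
for u,v in[(203,251),(457,193),(187,193),(402,248)]: stud(u,v)
w=W[165:260,240:340].reshape(-1,3); rim=w[(w[:,2]>.034)&(w[:,2]<.046)]
r0=np.hypot(*(rim[:,:2]-w[:,:2].mean(0)).T)
c,r=circ(rim[:,:2]); k=abs(np.hypot(*(rim[:,:2]-c).T)-.0865)<.008; c,r=circ(rim[k,:2]);print("tin",c,r,k.sum())
hi=w[(w[:,2]>.06)]
n,l,st,ce=cv2.connectedComponentsWithStats(((W[...,2]>.064)&(np.hypot(W[...,0]-c[0],W[...,1]-c[1])<.08)).astype(np.uint8))
for i in range(1,n):
    q=W[l==i]; q=q.mean(0); e=q[:2]-c; print(ce[i],q,np.hypot(*e),np.degrees(np.arctan2(e[1],e[0])))
cv2.imwrite("pics/crop1.png",np.hstack([cv2.resize(p[y-40:y+40,x-40:x+40,::-1],(266,266),interpolation=2) for x,y in[(203,251),(457,193),(289,213)]]))
E
```

```text
table z [-0.0005  0.0015 -0.0005 -0.0022 -0.002 ]
(203, 251) top 0.9577598211969194 [ 0.5195 -0.0041  0.9578] 6 base [0.4513 0.2957 0.0107] [0.049  0.0479] ((448.772705078125, 300.1433410644531), 24.947118759155273)
(457, 193) top 0.9577598211969194 [ 0.5195 -0.0041  0.9578] 2 base [ 0.6098 -0.3172  0.0107] [0.0454 0.0471] ((612.8049926757812, -322.4873962402344), 24.921165466308594)
(187, 193) top 0.9577598211969194 [ 0.5195 -0.0041  0.9578] 3 base [0.5871 0.3417 0.0132] [0.0706 0.0733] ((592.1904296875, 349.0990295410156), 36.95832824707031)
(402, 248) top 0.9577598211969194 [ 0.5195 -0.0041  0.9578] 3 base [ 0.4709 -0.1859  0.0102] [0.0321 0.0325] ((470.67864990234375, -188.70916748046875), 17.199052810668945)
tin [0.5491 0.0885] 0.08588336302168548 316
[278.     189.9565] [0.5989 0.1117 0.0757] 0.054972548861150654 25.028115246580217
[301.44 192.4 ] [0.5948 0.0572 0.0757] 0.055358232514200995 -34.39732019899656
[263.4074 208.9259] [0.554  0.1439 0.0751] 0.055659261885281655 84.9638636538562
[272.7692 231.3077] [0.5031 0.1202 0.0756] 0.055876876183063466 145.41541622916077
[296.9091 234.0909] [0.4984 0.0643 0.077 ] 0.056162684983956115 -154.50800688260193
```

View pics/crop1.png

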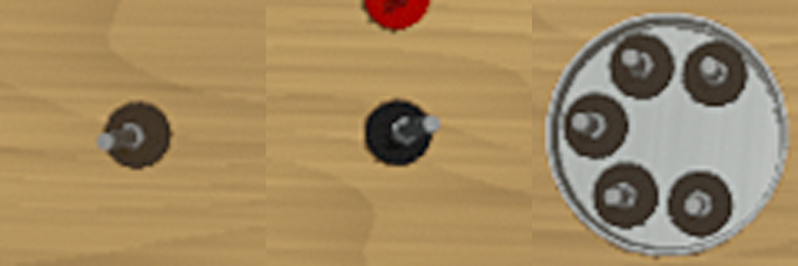

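View pics/side0.png

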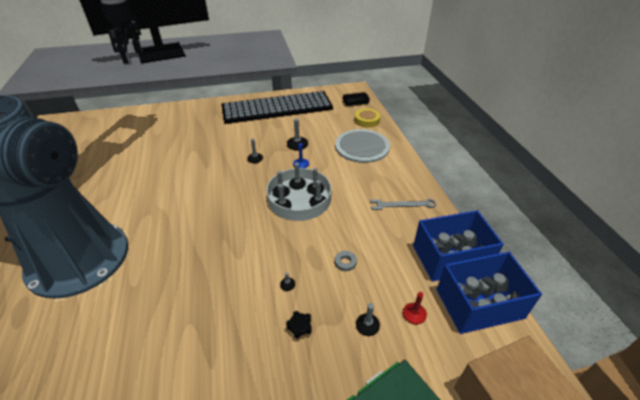

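Both candidates measure out as 50 mm bases, at (0.449, 0.300) and (0.613, −0.322). The five packed studs stand 56 mm round (0.549, 0.0885), with the gap at −94.7°. That puts place_ring at about (0.544, 0.033).

```bash
cat >> h.py <<'E'
from scipy.spatial.transform import Rotation as Ro
def to(x,y,z,s=None):
    s=s or manip.sense(); R=Ro.from_rotvec(s["eef_rot"]).as_matrix()
    d=R.T@(np.array([x,y,z])-s["tcp_pos"])*100
    print("t",s["clock"],"tcp",s["tcp_pos"],"F",s["ft_force"],"op",s["opening"],"\nydir",R[:,1],"jaw",R[:,2],"\nmove cm",d,"rows>=",np.linalg.norm(d)/5)
def stud_at(u,v,z):
    "wrist pixel -> world point on plane z"
    c=manip.calibration("wrist");K=c["camera_matrix"];T=np.linalg.inv(c["world_to_cam"])
    a=np.array([(u-K[0,2])/K[0,0],(v-K[1,2])/K[1,1]]);r=np.hypot(*a)
    k=T[:3,:3]@np.r_[a/r*np.sin(r),np.cos(r)]; return T[:3,3]+k*(z-T[2,3])/k[2]
E
python3 -c "
from h import *
to(.4488,.3001,.16)"
```

```text
t 0.1 tcp [0.1358 0.5582 0.2305] F [-0.2302 -0.2901 -0.1692] op 0.0856498213136104 
ydir [-0.0007 -0.0014 -1.    ] jaw [ 0.2365  0.9716 -0.0015] 
move cm [ 36.5225   7.0617 -17.6647] rows>= 8.236026481615406
```

{"fn": "arm_command", "kwargs": {
  "steps": [
    [3, 0.6, -1.5, 0],
    [3, 0.6, -1.5, 0],
    [3, 0.6, -1.5, 0],
    [3, 0.6, -1.5, 0],
    [3, 0.6, -1.5, 0],
    [3, 0.6, -1.5, 0],
    [3, 0.6, -1.5, 0],
    [3, 0.6, -1.5, 0]
  ],
  "hand": 5
}}

```text
clock: 0.9
tcp_pos: [0.3414, 0.3842, 0.1827]
eef_rot: [-1.563, 0.188, -0.187]
ft_force: [0.2, 0.4, 0.5]
opening: 0.05
```

{"fn": "arm_command", "kwargs": {
  "steps": [
    [3, 0.6, -1.5, 0],
    [3, 0.6, -1.5, 0],
    [3.5, 0.6, -1.4, 0],
    [3, 0.5, -1.3, 0],
    [0, 0, 0, 0],
    [0, 0, 0, 0],
    [0, 0, 0, 0]
  ]
}}

```text
clock: 1.6
tcp_pos: [0.4479, 0.3008, 0.1601]
eef_rot: [-1.563, 0.188, -0.186]
ft_force: [0.5, 0.0, -0.1]
opening: 0.0497
```

```bash
python3 -c "
from h import *
to(.4488,.3001,.16)
p,d=manip.get_image('wrist');cv2.imwrite('pics/w1.png',p[:,:,::-1])
print(manip.calibration('wrist'))"
```

```text
t 1.6 tcp [0.4479 0.3008 0.1601] F [ 0.5253  0.0442 -0.089 ] op 0.04969434837700271 
ydir [-0.0009 -0.     -1.    ] jaw [ 0.2361  0.9717 -0.0002] 
move cm [ 0.1006  0.008  -0.0465] rows>= 0.022224346439183078
{'camera_matrix': array([[309.7069,   0.    , 319.7166],
       [  0.    , 309.7069, 196.7122],
       [  0.    ,   0.    ,   1.    ]]), 'world_to_cam': array([[ 0.2364,  0.9716,  0.0009, -0.3997],
       [ 0.9201, -0.2242,  0.3213, -0.3639],
       [ 0.3124, -0.0751, -0.947 ,  0.1952],
       [ 0.    ,  0.    ,  0.    ,  1.    ]])}
```

View pics/w1.png

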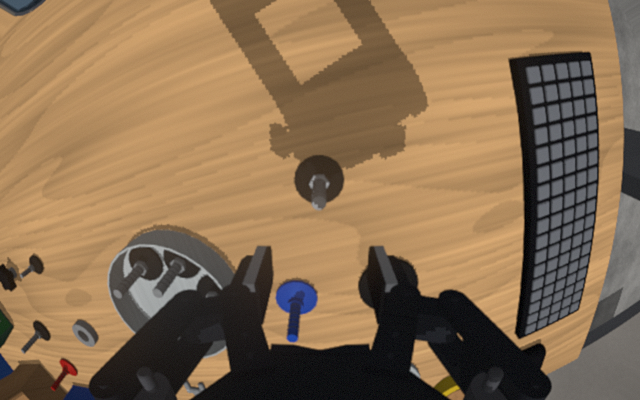

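The wrist picture shows the foot between the fingers: base centred at about (319,179), stud top at about (319,205).

```bash
python3 -c "
from h import *
print(stud_at(319,205,.075),stud_at(319,178,.008))
to(.4488,.3001,.042)"
```

```text
[0.4497 0.3012 0.075 ] [0.4463 0.302  0.008 ]
t 1.65 tcp [0.4479 0.301  0.1603] F [-0.2255 -0.3904  0.1663] op 0.050071770222700374 
ydir [-0.0005  0.0001 -1.    ] jaw [ 0.2355  0.9719 -0.0001] 
move cm [ 0.1165 11.8254 -0.0654] rows>= 2.3652335715597737
```

{"fn": "arm_command", "kwargs": {
  "steps": [
    [0.1, 2, 0, 0],
    [0, 2, 0, 0],
    [0, 2, 0, 0],
    [0, 2, 0, 0],
    [0, 2, 0, 0],
    [0, 1, 0, 0],
    [0, 0.8, 0, 0],
    [0, 0, 0, 0]
  ]
}}

```text
clock: 2.45
tcp_pos: [0.449, 0.3003, 0.0417]
eef_rot: [-1.563, 0.188, -0.186]
ft_force: [0.1, -0.6, -0.1]
opening: 0.0501
```

{"fn": "arm_command", "kwargs": {
  "steps": [
    [0, 0, 0, 0],
    [0, 0, 0, 0],
    [0, 0, 0, 0],
    [0, 0, 0, 0],
    [0, 0, 0, 0],
    [0, 0, 0, 0],
    [0, 0, 0, 0],
    [0, 0, 0, 0]
  ],
  "hand": 0,
  "newtons": 50
}}

```text
clock: 3.25
tcp_pos: [0.4504, 0.3003, 0.043]
eef_rot: [-1.562, 0.187, -0.188]
ft_force: [-1.2, -1.3, 5.7]
opening: 0.0104
```

{"fn": "arm_command", "kwargs": {
  "steps": [
    [0, -1, 0, 0],
    [0, -2, 0, 0],
    [0, -2, 0, 0],
    [0, -2, 0, 0],
    [0, -2, 0, 0],
    [0, -2, 0, 0],
    [0, -1, 0, 0],
    [0, 0, 0, 0]
  ]
}}

```text
clock: 4.05
tcp_pos: [0.4505, 0.3005, 0.1638]
eef_rot: [-1.561, 0.185, -0.189]
ft_force: [0.0, 0.9, -2.2]
opening: 0.0105
```

```bash
python3 -c "
from h import *
to(.549,.0885,.17)
p,d=manip.get_image('wrist');cv2.imwrite('pics/w2.png',p[:,:,::-1])"
```

```text
t 4.05 tcp [0.4505 0.3005 0.1638] F [ 0.0302  0.9385 -2.1966] op 0.0104671324672112 
ydir [ 0.0026  0.001  -1.    ] jaw [0.2365 0.9716 0.0016] 
move cm [ 14.5841  -0.6172 -18.268 ] rows>= 4.676740929491977
```

View pics/w2.png

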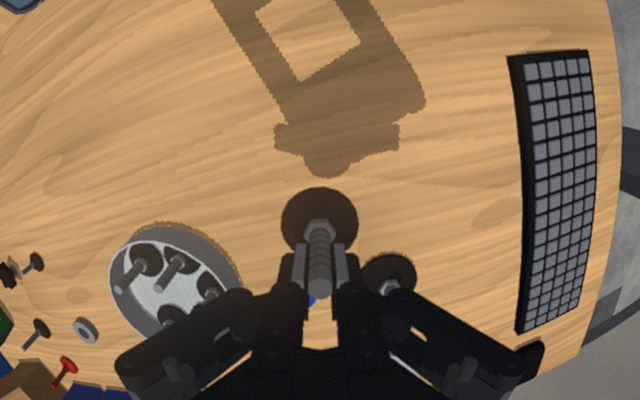

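The foot is held upright between the pads, base at about (319,220) and stud top at about (319,288). I'll carry it over the tin.

{"fn": "arm_command", "kwargs": {
  "steps": [
    [1.4, -0.1, -2, 0],
    [2, -0.1, -2.4, 0],
    [2, -0.1, -2.5, 0],
    [2, -0.1, -2.5, 0],
    [2, -0.1, -2.5, 0],
    [2, -0.1, -2.5, 0],
    [2, 0, -2.2, 0],
    [1.2, 0, -1.7, 0]
  ]
}}

```text
clock: 4.9
tcp_pos: [0.5483, 0.086, 0.1666]
eef_rot: [-1.563, 0.19, -0.187]
ft_force: [0.0, -0.3, -2.6]
opening: 0.0103
```

{"fn": "arm_command", "kwargs": {
  "steps": [
    [0, 0, 0, 0],
    [0, 0, 0, 0],
    [0, 0, 0, 0],
    [0, 0, 0, 0]
  ]
}}

```text
clock: 5.3
tcp_pos: [0.5476, 0.0888, 0.1678]
eef_rot: [-1.563, 0.187, -0.186]
ft_force: [-0.0, -0.7, -2.1]
opening: 0.0107
```

```bash
python3 -c "
from h import *
to(.549,.0885,.17)
z=manip.sense()['tcp_pos'][2]
p,d=manip.get_image('wrist');cv2.imwrite('pics/w3.png',cv2.resize(p[100:400,120:520,::-1],(800,600),interpolation=2))
p,d=manip.get_image('top');cv2.imwrite('pics/t3.png',cv2.resize(p[140:290,210:390,::-1],(720,600),interpolation=2))"
```

```text
t 5.3 tcp [0.5476 0.0888 0.1678] F [-0.0096 -0.6879 -2.1009] op 0.010730737619411283 
ydir [-0.001   0.0003 -1.    ] jaw [0.2353 0.9719 0.    ] 
move cm [ 0.1401 -0.2214  0.0036] rows>= 0.05240023750930238
```

View pics/w3.png

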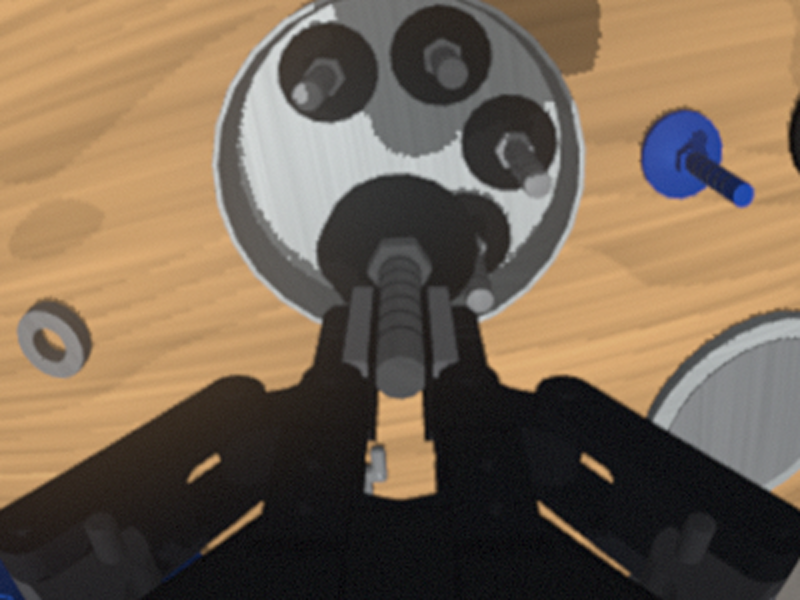

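The wrist view shows the packed stud tops at crop pixels (302,95), (452,70), (538,185) and (481,298). The held stud's top is at (400,375) and its base centre at (401,238).

```bash
python3 -c "
from h import *
f=lambda u,v,z:stud_at(120+u/2,100+v/2,z)
for q in[(302,95),(452,70),(538,185),(481,298)]: print(f(*q,.078))
z=.1678
print('held',f(400,375,z+.033),f(400,240,z-.034), manip.sense()['tcp_pos'])
P=np.array([f(*q,.078)[:2] for q in[(302,95),(452,70),(538,185),(481,298)]])
print(circ(P))
print('held shift', f(400,375,z+.033)[:2]-manip.sense()['tcp_pos'][:2])"
```

```text
[0.4977 0.0639 0.078 ]
[0.502  0.1214 0.078 ]
[0.5546 0.1454 0.078 ]
[0.599  0.1133 0.078 ]
held [0.5442 0.0908 0.2008] [0.5413 0.0916 0.1338] [0.5479 0.0886 0.1681]
(array([0.5481, 0.0892]), np.float64(0.05636518457238446))
held shift [-0.0037  0.0022]
```

```bash
python3 - <<'E'
from h import *
p,d=manip.get_image('side');W=world('side',d);W[d==0]=9
m=(abs(W[...,0]-.548)<.06)&(abs(W[...,1]-.089)<.06)&(W[...,2]>.10)&(W[...,2]<.145)
q=W[m];print(len(q),q.min(0),q.max(0))
vs,us=np.where(m);print(us.min(),us.max(),vs.min(),vs.max())
for lo in np.arange(.116,.145,.004):
    k=q[(q[:,2]>=lo)&(q[:,2]<lo+.004)]
    if len(k)>4: print(lo,len(k),k[:,:2].min(0),k[:,:2].max(0),circ(k[:,:2]))
m2=(W[...,2]>.064)&(W[...,2]<.082)&(np.hypot(W[...,0]-.548,W[...,1]-.089)<.075)
n,l,_,ce=cv2.connectedComponentsWithStats(m2.astype(np.uint8))
for i in range(1,n): print(ce[i],W[l==i].mean(0))
cv2.imwrite('pics/s3.png',cv2.resize(p[110:230,230:370,::-1],(700,600),interpolation=2))
E
```

```text
191 [0.5224 0.0609 0.1254] [0.57   0.1096 0.1446]
287 305 154 166
0.12400000000000001 12 [0.5281 0.0639] [0.5669 0.0756] (array([0.5468, 0.0879]), np.float64(0.023176716251248283))
0.128 40 [0.5224 0.0633] [0.5693 0.107 ] (array([0.5463, 0.0888]), np.float64(0.02355771514646371))
0.132 70 [0.5239 0.0609] [0.57   0.1096] (array([0.5465, 0.088 ]), np.float64(0.020144515669627945))
0.136 54 [0.5299 0.0699] [0.5623 0.0988] (array([0.5458, 0.0871]), np.float64(0.012990138150299396))
0.14 12 [0.5383 0.0773] [0.5551 0.0913] (array([0.547 , 0.0871]), np.float64(0.007928153676218125))
[296.2857 167.4286] [0.553  0.1382 0.0657]
[315.1538 169.5769] [0.5998 0.1087 0.0722]
[279.1923 172.6923] [0.503  0.1168 0.0728]
[318.0714 182.7143] [0.5953 0.053  0.0722]
[280.7037 186.2222] [0.4986 0.0617 0.0718]
```

View pics/s3.png

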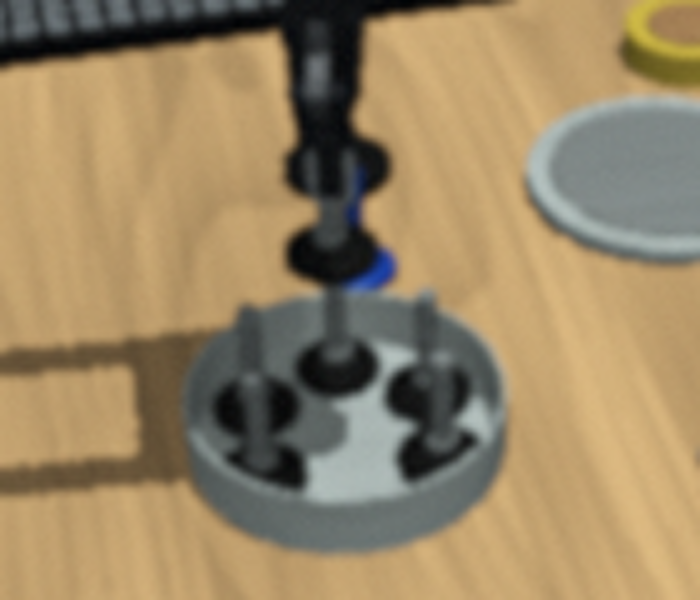

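The side view shows the foot hanging upright over the tin's middle at (0.5465, 0.088), about 1.5 mm short in x, with its underside 42–43 mm below the TCP. I'll shift and lower.

```bash
python3 -c "
from h import *
to(.550,.0892,.049)"
```

```text
t 5.45 tcp [0.5481 0.0885 0.1683] F [-0.9795 -1.4434 -2.208 ] op 0.010508794173091432 
ydir [-0.      0.0001 -1.    ] jaw [0.2355 0.9719 0.0001] 
move cm [ 0.172  11.9278  0.1121] rows>= 2.3859229086178586
```

{"fn": "arm_command", "kwargs": {
  "steps": [
    [0.2, 0.5, 0.1, 0],
    [0, 2, 0, 0],
    [0, 2.2, 0, 0],
    [0, 2.2, 0, 0],
    [0, 2, 0, 0],
    [0, 1.8, 0, 0],
    [0, 1.1, 0, 0],
    [0, 0, 0, 0]
  ]
}}

```text
clock: 6.25
tcp_pos: [0.5491, 0.0885, 0.0485]
eef_rot: [-1.563, 0.19, -0.185]
ft_force: [-0.7, -0.7, -1.6]
opening: 0.0105
```

{"fn": "arm_command", "kwargs": {
  "steps": [
    [0, 0.1, 0, 0],
    [0, 0.1, 0, 0],
    [0, 0.05, 0, 0],
    [0, 0, 0, 0],
    [0, 0, 0, 0]
  ]
}}

```text
clock: 6.75
tcp_pos: [0.5508, 0.0883, 0.0483]
eef_rot: [-1.563, 0.187, -0.188]
ft_force: [-0.1, -1.2, -1.5]
opening: 0.0106
```

{"fn": "arm_command", "kwargs": {
  "steps": [
    [0, 0.1, 0, 0],
    [0, 0.05, 0, 0],
    [0, 0, 0, 0]
  ]
}}

```text
clock: 7.05
tcp_pos: [0.5504, 0.0883, 0.0462]
eef_rot: [-1.563, 0.188, -0.187]
ft_force: [0.0, 0.4, -2.4]
opening: 0.0108
```

{"fn": "arm_command", "kwargs": {
  "steps": [
    [0, 0.05, 0, 0],
    [0, 0.05, 0, 0],
    [0, 0, 0, 0],
    [0, 0, 0, 0]
  ]
}}

```text
clock: 7.45
tcp_pos: [0.5507, 0.0882, 0.0461]
eef_rot: [-1.563, 0.187, -0.188]
ft_force: [-2.9, -0.1, 5.9]
opening: 0.0104
```

Contact with the floor: the vertical force went from −2 to +6 N at TCP z 0.046, as expected. I'll release gently and rise.

{"fn": "arm_command", "kwargs": {
  "steps": [
    [0, 0, 0, 0],
    [0, 0, 0, 0],
    [0, 0, 0, 0],
    [0, 0, 0, 0],
    [0, 0, 0, 0]
  ],
  "hand": 3
}}

```text
clock: 7.95
tcp_pos: [0.5505, 0.0883, 0.0452]
eef_rot: [-1.563, 0.188, -0.187]
ft_force: [-0.1, -0.2, 0.6]
opening: 0.0301
```

{"fn": "arm_command", "kwargs": {
  "steps": [
    [0, -0.5, 0, 0],
    [0, -1.5, 0, 0],
    [0, -2, 0, 0],
    [0, -2.5, 0, 0],
    [0, -3, 0, 0],
    [0, -3, 0, 0],
    [0, -1, 0, 0],
    [0, 0, 0, 0]
  ]
}}

```text
clock: 8.75
tcp_pos: [0.5519, 0.0883, 0.1829]
eef_rot: [-1.562, 0.184, -0.191]
ft_force: [0.5, -0.1, 0.3]
opening: 0.0297
```

```bash
python3 -c "
from h import *
to(.6128,-.3225,.18)"
```

```text
t 8.75 tcp [0.5519 0.0883 0.1829] F [ 0.5148 -0.1303  0.2651] op 0.02970586096539315 
ydir [ 0.0048 -0.0003 -1.    ] jaw [0.2365 0.9716 0.0009] 
move cm [ 15.6302   0.3291 -38.4735] rows>= 8.305716658353745
```

{"fn": "arm_command", "kwargs": {
  "steps": [
    [0.8, 0, -2, 0],
    [1.2, 0, -3, 0],
    [1.2, 0, -3, 0],
    [1.2, 0, -3, 0],
    [1.2, 0, -3, 0],
    [1.2, 0, -3, 0],
    [1.2, 0, -3, 0],
    [1.2, 0, -3, 0]
  ],
  "hand": 5
}}

```text
clock: 9.55
tcp_pos: [0.5844, -0.1578, 0.1781]
eef_rot: [-1.562, 0.19, -0.185]
ft_force: [0.9, -0.1, -0.5]
opening: 0.0497
```

{"fn": "arm_command", "kwargs": {
  "steps": [
    [1.2, 0, -3, 0],
    [1.2, 0, -3, 0],
    [1.2, 0, -3, 0],
    [1.2, 0, -3, 0],
    [1.2, 0, -2.5, 0],
    [0.4, 0.3, -1, 0],
    [0, 0, 0, 0],
    [0, 0, 0, 0]
  ]
}}

```text
clock: 10.35
tcp_pos: [0.6104, -0.3212, 0.1758]
eef_rot: [-1.561, 0.189, -0.185]
ft_force: [0.3, -0.4, -0.4]
opening: 0.0497
```

```bash
python3 - <<'E'
from h import *
to(.6128,-.3225,.042)
p,d=manip.get_image('wrist');cv2.imwrite('pics/w4.png',p[:,:,::-1])
p,d=manip.get_image('top');W=world('top',d)
m=(W[...,2]>.06)&(W[...,2]<.085)&(np.hypot(W[...,0]-.549,W[...,1]-.0885)<.08)
n,l,_,ce=cv2.connectedComponentsWithStats(m.astype(np.uint8))
for i in range(1,n):
    q=W[l==i].mean(0);e=q[:2]-[.549,.0885];print(q,np.hypot(*e),np.degrees(np.arctan2(e[1],e[0])))
cv2.imwrite('pics/t4.png',cv2.resize(p[160:265,235:345,::-1],(628,600),interpolation=2))
E
```

```text
t 10.35 tcp [ 0.6104 -0.3212  0.1758] F [ 0.2976 -0.3677 -0.4447] op 0.0497425287580978 
ydir [-0.002   0.0021 -1.    ] jaw [0.2362 0.9717 0.0016] 
move cm [ 0.2984 13.3834 -0.094 ] rows>= 2.677403312384884
[0.5991 0.1113 0.0756] 0.05499549185240904 24.466890100742955
[0.5948 0.0572 0.0756] 0.05549321662502989 -34.35073444382147
[0.554  0.1439 0.0751] 0.055645312757291295 84.82077263422138
[0.5486 0.0883 0.0755] 0.00044180169708041777 -155.3896423365914
[0.5031 0.1202 0.0752] 0.05579112556276777 145.31850131998493
[0.4984 0.0643 0.0768] 0.05605700295277939 -154.43034510487914
```

View pics/w4.png

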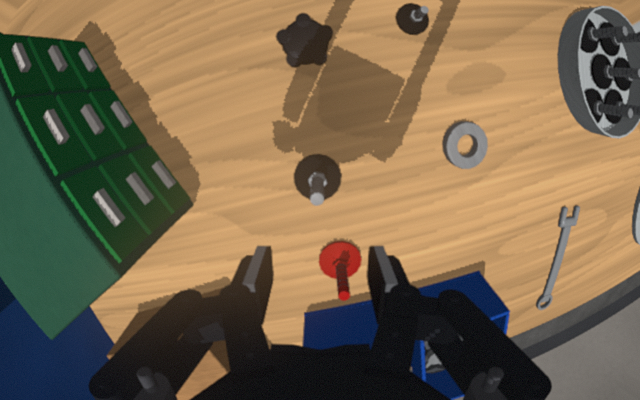

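The middle foot stands 0.4 mm off centre with its top at the right height. The second foot shows in the wrist view with its base at (318,177) and its stud top at (316,200).

```bash
python3 -c "
from h import *
print(stud_at(316.5,199,.075),stud_at(318,177,.008))
to(.6128,-.3225,.042)"
```

```text
[ 0.613  -0.3228  0.075 ] [ 0.6124 -0.3216  0.008 ]
t 10.45 tcp [ 0.6109 -0.3209  0.1768] F [-1.5881 -0.0562 -0.4707] op 0.04979474167472483 
ydir [-0.0008  0.001  -1.    ] jaw [0.2352 0.9719 0.0008] 
move cm [ 0.2371 13.4845 -0.1228] rows>= 2.697425116956563
```

{"fn": "arm_command", "kwargs": {
  "steps": [
    [0.2, 1.5, -0.1, 0],
    [0, 2.5, 0, 0],
    [0, 2.5, 0, 0],
    [0, 2.5, 0, 0],
    [0, 2, 0, 0],
    [0, 1.5, 0, 0],
    [0, 0.9, 0, 0],
    [0, 0, 0, 0]
  ]
}}

```text
clock: 11.25
tcp_pos: [0.612, -0.3232, 0.0417]
eef_rot: [-1.561, 0.189, -0.185]
ft_force: [0.4, 0.6, 1.0]
opening: 0.0502
```

{"fn": "arm_command", "kwargs": {
  "steps": [
    [0, 0, 0, 0],
    [0, 0, 0, 0],
    [0, 0, 0, 0],
    [0, 0, 0, 0],
    [0, 0, 0, 0],
    [0, 0, 0, 0],
    [0, 0, 0, 0],
    [0, 0, 0, 0]
  ],
  "hand": 0,
  "newtons": 50
}}

```text
clock: 12.05
tcp_pos: [0.6136, -0.3246, 0.0448]
eef_rot: [-1.564, 0.186, -0.189]
ft_force: [0.8, 1.6, 5.7]
opening: 0.0104
```

{"fn": "arm_command", "kwargs": {
  "steps": [
    [0, -1, 0, 0],
    [0, -2, 0, 0],
    [0, -2.5, 0, 0],
    [0, -2.5, 0, 0],
    [0, -2.5, 0, 0],
    [0, -2, 0, 0],
    [0, -1, 0, 0],
    [0, 0, 0, 0]
  ]
}}

```text
clock: 12.85
tcp_pos: [0.6133, -0.3246, 0.1801]
eef_rot: [-1.564, 0.186, -0.189]
ft_force: [0.6, 0.0, -2.1]
opening: 0.0103
```

```bash
python3 -c "
from h import *
to(.5444,.0327,.18)"
```

```text
t 12.85 tcp [ 0.6133 -0.3246  0.1801] F [ 0.6182  0.014  -2.1292] op 0.010297512422307992 
ydir [ 0.0022 -0.0017 -1.    ] jaw [ 0.2366  0.9716 -0.0011] 
move cm [-15.1467  -0.066   33.0859] rows>= 7.277648542830661
```

{"fn": "arm_command", "kwargs": {
  "steps": [
    [-0.8, 0, 1.8, 0],
    [-1.2, 0, 2.6, 0],
    [-1.3, 0, 2.8, 0],
    [-1.3, 0, 2.8, 0],
    [-1.3, 0, 2.8, 0],
    [-1.3, 0, 2.8, 0],
    [-1.3, 0, 2.8, 0],
    [-1.3, 0, 2.8, 0]
  ]
}}

```text
clock: 13.65
tcp_pos: [0.5662, -0.0934, 0.1765]
eef_rot: [-1.562, 0.19, -0.185]
ft_force: [1.1, 0.8, -1.8]
opening: 0.0101
```

{"fn": "arm_command", "kwargs": {
  "steps": [
    [-1.3, 0, 2.8, 0],
    [-1.3, 0, 2.8, 0],
    [-1.3, 0, 2.8, 0],
    [-1, 0, 2.2, 0],
    [-0.4, 0, 1.3, 0],
    [0, 0, 0, 0],
    [0, 0, 0, 0],
    [0, 0, 0, 0]
  ]
}}

```text
clock: 14.45
tcp_pos: [0.5445, 0.0321, 0.178]
eef_rot: [-1.563, 0.188, -0.188]
ft_force: [-0.1, 0.4, -1.5]
opening: 0.0106
```

```bash
python3 - <<'E'
from h import *
to(.5444,.0327,.049)
s=manip.sense()['tcp_pos']
p,d=manip.get_image('side');W=world('side',d);W[d==0]=9
m=(np.hypot(W[...,0]-s[0],W[...,1]-s[1])<.04)&(W[...,2]>s[2]-.05)&(W[...,2]<s[2]-.02)
q=W[m]; q[:,2]-=s[2]; print(len(q),q.min(0),q.max(0))
for lo in np.arange(-.046,-.02,.004):
    k=q[(q[:,2]>=lo)&(q[:,2]<lo+.004)]
    if len(k)>4: print(lo,len(k),k[:,:2].min(0),k[:,:2].max(0),circ(k[:,:2]))
E
```

```text
t 14.45 tcp [0.5445 0.0321 0.178 ] F [-0.0812  0.4313 -1.464 ] op 0.010614393586245732 
ydir [-0.0002 -0.0004 -1.    ] jaw [ 0.2375  0.9714 -0.0005] 
move cm [-0.024  12.904   0.0622] rows>= 2.58082486695986
228 [ 0.5188  0.0052 -0.0446] [ 0.5678  0.0531 -0.0207]
-0.046 8 [0.524  0.0075] [0.567  0.0256] (array([0.5434, 0.0321]), np.float64(0.024050611163930258))
-0.041999999999999996 46 [0.5188 0.0052] [0.5673 0.0531] (array([0.5434, 0.0312]), np.float64(0.022754920351614746))
-0.03799999999999999 91 [0.52   0.0068] [0.5678 0.0496] (array([0.5439, 0.0312]), np.float64(0.01985350128465575))
-0.03399999999999999 52 [0.5251 0.0097] [0.5591 0.0468] (array([0.5427, 0.0304]), np.float64(0.012818359300754187))
-0.029999999999999985 14 [0.534  0.0226] [0.5509 0.0333] (array([0.5425, 0.0308]), np.float64(0.007244742099946208))
-0.02599999999999998 14 [0.5341 0.0242] [0.5513 0.0392] (array([0.5434, 0.0323]), np.float64(0.007259354513576579))
```

The held foot hangs at (0.5433, 0.0314), about 1.3 mm off in x and y. I'll correct that and lower.

{"fn": "arm_command", "kwargs": {
  "steps": [
    [0.1, 0.5, 0.15, 0],
    [0, 2, 0, 0],
    [0, 2.3, 0, 0],
    [0, 2.3, 0, 0],
    [0, 2.2, 0, 0],
    [0, 1.8, 0, 0],
    [0, 1.2, 0, 0],
    [0, 0, 0, 0]
  ]
}}

```text
clock: 15.3
tcp_pos: [0.5442, 0.0343, 0.0533]
eef_rot: [-1.563, 0.191, -0.185]
ft_force: [0.0, 0.0, -1.5]
opening: 0.0103
```

{"fn": "arm_command", "kwargs": {
  "steps": [
    [0, 0.1, 0, 0],
    [0, 0.1, 0, 0],
    [0, 0.1, 0, 0],
    [0, 0, 0, 0],
    [0, 0, 0, 0]
  ]
}}

```text
clock: 15.8
tcp_pos: [0.5458, 0.0344, 0.0527]
eef_rot: [-1.563, 0.187, -0.188]
ft_force: [-0.6, -0.2, -1.3]
opening: 0.0103
```

{"fn": "arm_command", "kwargs": {
  "steps": [
    [0, 0.1, -0.05, 0],
    [0, 0.1, 0, 0],
    [0, 0.1, 0, 0],
    [0, 0, 0, 0],
    [0, 0, 0, 0]
  ]
}}

```text
clock: 16.3
tcp_pos: [0.5455, 0.0339, 0.0492]
eef_rot: [-1.563, 0.188, -0.187]
ft_force: [-0.5, 0.1, -1.4]
opening: 0.0104
```

{"fn": "arm_command", "kwargs": {
  "steps": [
    [0, 0.08, 0, 0],
    [0, 0.07, 0, 0],
    [0, 0, 0, 0],
    [0, 0, 0, 0]
  ]
}}

```text
clock: 16.7
tcp_pos: [0.5455, 0.034, 0.0478]
eef_rot: [-1.563, 0.187, -0.188]
ft_force: [0.4, 0.5, -1.3]
opening: 0.0103
```

{"fn": "arm_command", "kwargs": {
  "steps": [
    [0, 0.05, 0, 0],
    [0, 0.05, 0, 0],
    [0, 0, 0, 0],
    [0, 0, 0, 0]
  ]
}}

```text
clock: 17.1
tcp_pos: [0.5458, 0.0339, 0.0478]
eef_rot: [-1.563, 0.187, -0.188]
ft_force: [-3.0, 0.8, 7.7]
opening: 0.0103
```

Contact again, at +8 N and the expected height. Release and rise.

{"fn": "arm_command", "kwargs": {
  "steps": [
    [0, 0, 0, 0],
    [0, 0, 0, 0],
    [0, 0, 0, 0],
    [0, 0, 0, 0],
    [0, 0, 0, 0]
  ],
  "hand": 3
}}

```text
clock: 17.6
tcp_pos: [0.5455, 0.0339, 0.0467]
eef_rot: [-1.563, 0.188, -0.187]
ft_force: [0.4, 0.6, 0.0]
opening: 0.0302
```

{"fn": "arm_command", "kwargs": {
  "steps": [
    [0, -0.5, 0, 0],
    [0, -1.5, 0, 0],
    [0, -2, 0, 0],
    [0, -2.5, 0, 0],
    [0, -3, 0, 0],
    [0, -3, 0, 0],
    [0, -1, 0, 0],
    [0, 0, 0, 0]
  ]
}}

```text
clock: 18.4
tcp_pos: [0.5469, 0.0338, 0.1844]
eef_rot: [-1.563, 0.184, -0.191]
ft_force: [-1.0, 0.4, -1.1]
opening: 0.03
```

{"fn": "arm_command", "kwargs": {
  "steps": [
    [0, 0, -2, 0],
    [0, 0, -3, 0],
    [0, 0, -3, 0],
    [0, 0, -3, 0],
    [0, 0, -3, 0],
    [0, 0, -3, 0],
    [0, 0, -2, 0],
    [0, 0, 0, 0]
  ]
}}

```text
clock: 19.2
tcp_pos: [0.4992, -0.1524, 0.1801]
eef_rot: [-1.562, 0.192, -0.188]
ft_force: [-0.0, 0.3, -0.7]
opening: 0.03
```

```bash
python3 - <<'E'
from h import *
to(.5444,.0327,.2)
p,d=manip.get_image('top');W=world('top',d)
m=(W[...,2]>.06)&(W[...,2]<.085)&(np.hypot(W[...,0]-.549,W[...,1]-.0885)<.08)
n,l,_,ce=cv2.connectedComponentsWithStats(m.astype(np.uint8))
for i in range(1,n):
    q=W[l==i].mean(0);e=q[:2]-[.549,.0885];print(q,np.hypot(*e),np.degrees(np.arctan2(e[1],e[0])))
ps,d=manip.get_image('side')
a=cv2.resize(p[160:265,235:345,::-1],(400,400),interpolation=2);b=cv2.resize(ps[140:240,250:350,::-1],(400,400),interpolation=2)
cv2.imwrite('pics/t5.png',np.hstack([a,b]))
E
```

```text
t 19.2 tcp [ 0.4992 -0.1524  0.1801] F [-0.0138  0.2621 -0.7362] op 0.03002303707533079 
ydir [-0.0025  0.0008 -1.    ] jaw [0.2396 0.9709 0.0001] 
move cm [-0.0479 -1.9853 19.0533] rows>= 3.831308224119487
[0.599  0.1113 0.0757] 0.05497429751773183 24.45068615433155
[0.5948 0.0572 0.0753] 0.0555052694984663 -34.311138962970645
[0.554  0.1439 0.0752] 0.055628262639922585 84.82096412905602
[0.5487 0.0886 0.0756] 0.00032007715628592446 170.49053452213883
[0.5444 0.0353 0.0763] 0.05338275071827884 -94.93653601997241
[0.5031 0.1202 0.0757] 0.05573578386377207 145.38219043836068
[0.4984 0.0643 0.077 ] 0.05605747110367041 -154.41639150066158
```

View pics/t5.png

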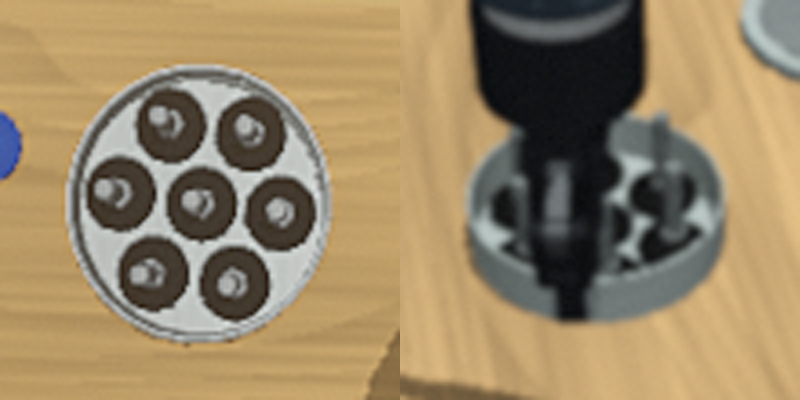

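```bash
python3 -c "
from plant import manip
print(manip.hand_in())"
```

```text
the job is handed in; nothing more can be done
None
```

The tin is now packed six round one. I put the brown-looking loose foot at (0.449, 0.300) in the middle place and the black one at (0.613, −0.322) in the empty ring place. Each was lowered until the wrist force showed it on the floor (about 6 N and 8 N), then released. The job was handed in at about 19.3 s of the 61 s allowed.

**Last checks (top camera, gripper clear of the tin):**
- All seven stud tops read 75–77 mm above the table (78 mm expected, and the original five read the same), so none is tilted or raised.
- The middle foot is 0.3 mm from the tin's centre.
- The ring foot is at the right angle but about 2.6 mm inward of its nominal place (53.4 mm from the centre instead of 56 mm). It stands free, with about 3 mm to the middle foot's base. I left it there.
- The packed feet did not move by more than about 0.5 mm.
- In the last side picture the arm hid part of the tin, so it confirmed nothing further.

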